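# Load the shuttle tray with shot and index it at the detent

## Robot

A 6-joint arm with a two-finger parallel gripper is mounted at the origin on a cart in front of the work surface, level with it; the furniture and walls round the work are solid. World frame = base frame: x ahead of the robot, y to its left, z up, the work surface at z = 0. Lengths are in m, angles in rad, forces in N, time in s.
With the tool pointing down it reaches from about 0.425 to 0.95 m from the base axis. Payload 3.5 kg.
Tool frame: the origin (TCP) lies at the very end of the fingers, on their centre line; the grasp point (between the pads) lies 19 mm behind it; z points along the fingers, x is the direction in which the jaws open and shut, and the axes are right-handed (so a half turn about z gives the same grasp; the last joint's range is limited). The gripper opens to 85 mm and grips with 20 to 120 N. Pads are 22 mm wide; open, the fingers measure 114 mm over their backs; the gripper's body (76 mm by 85 mm) begins 54 mm behind the grasp point. The pads swing forward as they close: fully open they stand 13 mm farther back than shut.
Start: joints at [-0.15, 0.286, 1.577, -0, 1.279, -0.15], TCP at [0.675, 0, 0.231] pointing down, gripper open.
Joint ranges: [-2.77, 2.77], [-0.9, 2.22], [0.21, 2.48], [-1.53, 4.67], [0.24, 2.81], [-2.84, 2.84]. Speed limits (rad/s): [2.79, 2.79, 3.14, 3.14, 3.14, 3.14].

## Interface

Orientations are given as a rotation vector (axis times angle).
In Python, from bench import get_state, camera, sign_off gives the robot as it stands.
- The arm moves only by the shell command python3 -m pendant 'ROWS' [FORCE]. ROWS is JSON, one flat list of numbers, 7 for each row, row after row: the finger opening in mm, from 0 to 85.4, then the shift along the tool's x, y, z scaled (see below), then the turn, a rotation vector about the tool's x, y, z scaled (see below). A call has 1 to 8 rows; each row shifts and turns the commanded pose from where the row before left it, along the tool's axes as they then stand; what a row does not reach is not made up. The controller multiplies each number of a shift by 120 mm and each number of a turn by 30 degrees. A row lasts 1/10 s, in which the tool goes at most 50 mm and 8.59 degrees, less where a joint would pass 70% of its speed; a pose out of reach is approached as far as the arm can. A call with a number of a shift or a turn outside -1 to 1 is refused whole. A call with a gripper value outside its range is refused whole. The fingers move at their own pace and stop on an object; FORCE is the grip in N (left out, the last holds). Time passes only in rows, so rows that do not move let the fingers close. It gives the time, the measured TCP pose, the force and the opening at its end, in the units of the state.
- get_state(): the state, without advancing time (a new reading comes with each control period).
- camera(name): name is "scene" or "side" or "wrist"; returns a dict with "image" (384x512x3 uint8, blue, green, red), "range_z" (384x512 float32, m along the optical axis (not along the pixel's ray), 0 where there is no reading), "vertical_fov" (degrees; the focal length in pixels is half the picture's height over the tangent of half this angle, whatever the lens; pixels are square), "cx", "cy" (the principal point, pixels), "xyz" and "rotation" of the camera in the world; the wrist camera has in their place "T_tool_cam" (4x4, takes a point from camera to tool coordinates, whose origin is the TCP and whose axes are the tool frame's). Camera axes: x right, y down, z forward; pixel columns grow to the right and rows downward; lengths in m; the calibration is good to about 2 mm. The wrist camera is an equidistant fisheye: a pixel r from the principal point sees the ray r / f radians off the axis. A picture is of the moment at which its call begins: read the wrist's pose just before it.
- sign_off(): hands the job in, once; it reports no verdict.
The state is a dict: "time": time; "joints": joint angles; "qd": joint speeds; "joint_efforts": joint torques, N m; "ee_pos": TCP position; "tcp_rot": TCP orientation; "ft_force": force on the tool from outside, world axes, zero at the start; "ft_torque": the same for the moment, N m; "grip_width": finger opening in m.
Only numpy, scipy, OpenCV 4.12 (cv2) and the standard library are available. Lean on these libraries where they do the work, as an engineer would, in place of code of your own. Each camera call takes 0.05 s, during which the arm holds its last target. There are 200 camera calls.

## Task

Tip all five steel balls from the glass beaker into the open tray of the linear shuttle, and stand the empty beaker upright on the bench again. Then take the shuttle's black grip and slide the carriage along its rail until you feel the ball detent drop into its notch; finish while still holding the grip, with the carriage at rest in the notch. Leave the petri dish, the vial and the tape roll where they are.

Things in the scene. Friction and masses are not known exactly. Their poses are not given: they have to be found in the camera images.
- beaker: Small clear glass beaker, slightly tapered, 54 mm across at the rim, 70 mm high, wall about 3 to 4 mm, 60 g, loose on the bench; it holds the five balls on its inner floor (2 mm up). Origin: centre of its underside, z up to the mouth. Grip it across its outside near mid-height, firmly (20 to 30 N): held lightly by the rim it swings between the fingers instead of tipping.
- beaker_center (a point): Point on the beaker's axis half-way up, 35 mm above its underside.
- shot_1_center (a point): Centre of one of the five loose plain steel balls (14 mm diameter, 11 g), which start in the beaker.
- shot_2_center (a point): Centre of one of the five loose plain steel balls (14 mm diameter, 11 g), which start in the beaker.
- shot_3_center (a point): Centre of one of the five loose plain steel balls (14 mm diameter, 11 g), which start in the beaker.
- shot_4_center (a point): Centre of one of the five loose plain steel balls (14 mm diameter, 11 g), which start in the beaker.
- shot_5_center (a point): Centre of one of the five loose plain steel balls (14 mm diameter, 11 g), which start in the beaker.
- shuttle: Fixed linear shuttle on the bench: aluminium base plate 130 (x) x 300 (y) x 10 mm with a steel rail along its y axis and end stops (up to 30 mm high). Origin: centre of the plate's underside; its y axis is the direction in which the carriage travels as its joint grows. It stands at a different place and yaw each time.
- tray_floor (a point): Centre of the inner floor of the open square steel tray on the carriage, 35 mm above the bench. Inside 84 x 84 mm and 33 mm deep, walls 3 mm, rim 68 mm above the bench, sides parallel to the shuttle's x and y. Moves with the carriage. (rel z is height above this floor.)
- grip_center (a point): Point on the axis of the black upright grip, 56 mm above its foot (88 mm above the bench, 14 mm below its top), a good height to pinch it. The grip is fixed on the carriage 78 mm from the tray's centre toward +y of the shuttle; it measures 26 mm (shuttle x) x 12 mm (shuttle y) x 70 mm high. Axes as the shuttle's.
- carriage (a joint): Travel of the carriage along the rail, m: 0 at the -y stop (it starts between 0 and 0.02), grows toward the shuttle's +y, ends at 0.12. Running friction about 3 N; it stays where it is left. The one notch is met at a value somewhere between 0.06 and 0.105, different each time: feel for it.
- detent_pin (a joint): Sprung ball pin on the carriage's -x side beside the grip; its ball rides on a dark strip that has one V-notch. Value in m: about 0.0007 on the flat, about 0.0041 at the bottom of the notch (45 degree flanks, 10 mm wide; 1 mm less for each mm off centre). In the notch the spring draws a free carriage to the centre with some 3 N; leaving it takes 10 to 15 N along the rail.
- petri_center (a point): Bystander: petri dish, 92 mm across, 15 mm high; point at its centre, half-way up.
- vial_center (a point): Bystander: capped sample vial, 22 mm across, 68 mm high, standing; point at its centre, half-way up.
- tape_center (a point): Bystander: roll of tape lying flat, 96 mm across, 25 mm high; point at its centre, half-way up.

How it is judged:
On the way, in this order (a step that is already met when the one before it is completed fails the run):
1. all five balls lie in the shuttle's tray (x of shot_1_center in the frame of tray_floor between -0.042 and 0.042 m and y of shot_1_center in the frame of tray_floor between -0.042 and 0.042 m and z of shot_1_center in the frame of tray_floor between 0 and 0.03 m and x of shot_2_center in the frame of tray_floor between -0.042 and 0.042 m and y of shot_2_center in the frame of tray_floor between -0.042 and 0.042 m and z of shot_2_center in the frame of tray_floor between 0 and 0.03 m and x of shot_3_center in the frame of tray_floor between -0.042 and 0.042 m and y of shot_3_center in the frame of tray_floor between -0.042 and 0.042 m and z of shot_3_center in the frame of tray_floor between 0 and 0.03 m and x of shot_4_center in the frame of tray_floor between -0.042 and 0.042 m and y of shot_4_center in the frame of tray_floor between -0.042 and 0.042 m and z of shot_4_center in the frame of tray_floor between 0 and 0.03 m and x of shot_5_center in the frame of tray_floor between -0.042 and 0.042 m and y of shot_5_center in the frame of tray_floor between -0.042 and 0.042 m and z of shot_5_center in the frame of tray_floor between 0 and 0.03 m), for 0.2 s.
2. the empty beaker stands upright on the bench, let go, the balls still in the tray (all of step 1 and height (world z) of beaker_center between 0.03 and 0.04 m and angle between beaker_center's own z axis and vertical below 0.1 rad and contact force between the fingers and beaker below 0.05 N and linear speed of beaker below 0.02 m/s), for 0.2 s.
3. the carriage is held by its grip with the detent ball in the notch (value of joint detent_pin above 0.0026 m and velocity of joint carriage between -0.005 and 0.005 m/s and contact force between the fingers and grip above 1.5 N), for 0.2 s.
At the end, for the whole second after the job is handed in: Holding: fingers press on the black grip (over 1.5 N), the detent ball is in the notch (pin above 0.0026, about 1.5 mm from its centre), the carriage still; all five balls in the tray; the beaker upright (0.1 rad) on the bench, let go (all of step 2 and all of step 3); the arm keeps its last pose, push and grip.
It fails at once if petri dish moved more than 30 mm (distance of petri_center from where it was at the start of the episode above 0.03 m).
It fails at once if vial moved more than 30 mm (distance of vial_center from where it was at the start of the episode above 0.03 m).
It fails at once if tape roll moved more than 30 mm (distance of tape_center from where it was at the start of the episode above 0.03 m).
It also fails if it takes over 72 s, if anything falls off the work surface, if the arm or the gripper's body presses on something with over 40 N, if the wrist force passes 120 N, or if a joint passes its speed limit or range.

## Working session

There is one attempt and no reset: what is moved stays moved. The work goes in short steps, Python scripts to look and compute and a shell command to move; the robot and the scene stay as the last step left them, time stands still between calls to the robot, and variables do not carry over. Pictures are saved under pics/ and viewed, about 8 in all and at most 12, crops included, and the job is handed in when it is done.

```bash
ls; mkdir -p pics; cat > h.py <<'E'
import numpy as np, cv2, json
from scipy.spatial.transform import Rotation as R
from bench import get_state, camera, sign_off
def world(c,u,v,z=None):
    f=192/np.tan(np.radians(c["vertical_fov"]/2)); Rm=np.array(c["rotation"])
    if Rm.shape!=(3,3): Rm=R.from_rotvec(Rm).as_matrix() if Rm.size==3 else Rm.reshape(3,3)
    d=Rm@np.array([(u-c["cx"])/f,(v-c["cy"])/f,1]); p=np.array(c["xyz"])
    s=(z-p[2])/d[2] if z is not None else c["range_z"][int(round(v)),int(round(u))]
    return p+s*d
E
python3 - <<'E'
from h import *
import pickle
for n in ("scene","side"):
    c=camera(n); pickle.dump(c,open(n+".pkl","wb"))
    cv2.imwrite(f"pics/{n}0.png",cv2.resize(c["image"],(768,576),interpolation=cv2.INTER_CUBIC))
    print(n,c["vertical_fov"],c["cx"],c["cy"],c["xyz"],c["rotation"])
print(get_state())
E
```

```text
pics
scene 52.61009233051422 256.8459661173547 190.49247117317168 [-0.19821091 -0.53000881  0.98031296] [-2.13928258  1.12787806 -0.48599831]
side 46.77290780040694 251.1047819887577 198.03064113580615 [ 0.49847473 -1.01298832  0.72158475] [-2.17738233  0.02125468 -0.0032105 ]
{'time': 0.1, 'joints': array([-1.50017136e-01,  2.87106834e-01,  1.57804751e+00,  2.72151662e-05,
        1.27860834e+00, -1.49962366e-01]), 'qd': array([-0.00126594, -0.00115841, -0.00235552,  0.00068049,  0.00065169,
        0.00020012]), 'joint_efforts': array([ 1.14915063e-03, -4.07295120e+01, -2.93698221e+01, -1.06323112e-04,
        3.42678482e-03, -4.41654265e-06]), 'ee_pos': array([6.74398313e-01, 1.15544028e-04, 2.30056510e-01]), 'tcp_rot': array([-3.14124083e+00,  9.83791962e-05,  3.36390816e-03]), 'ft_force': array([-0.15690377,  0.53177855, -0.33885398]), 'ft_torque': array([-0.00296204,  0.02790547,  0.02505394]), 'grip_width': 0.08517488629393657}
```

View pics/scene0.png

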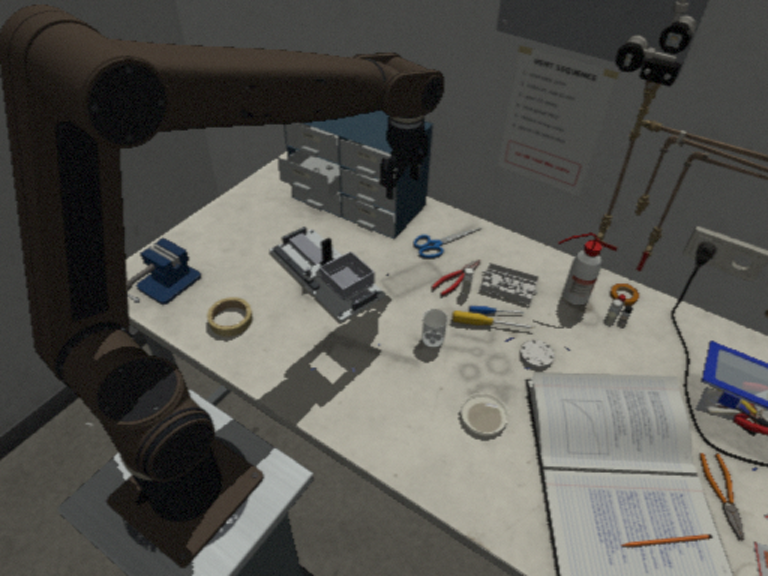

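View pics/side0.png

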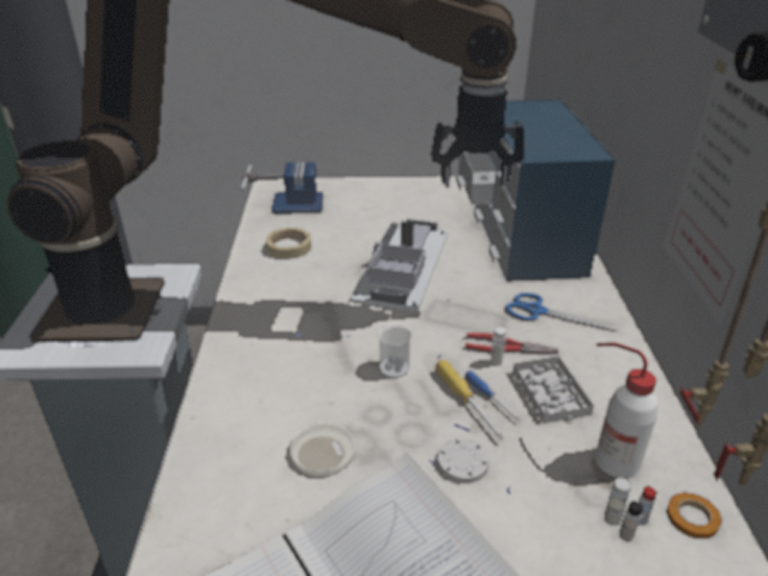

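Scene view (768x576): the beaker is at (433,330), the tray at (347,275), the grip at (327,250), the tape at (230,316), the petri dish at (484,416) and the vial at (468,278). The side view agrees. Next, enlarged crops.

```bash
python3 - <<'E'
from h import *
import pickle
c=pickle.load(open("scene.pkl","rb"));s=pickle.load(open("side.pkl","rb"))
cv2.imwrite("pics/sc1.png",cv2.resize(c["image"][145:245,175:310],None,fx=5.9,fy=5.9,interpolation=cv2.INTER_CUBIC))
cv2.imwrite("pics/sd1.png",cv2.resize(s["image"][140:260,225:345],None,fx=5,fy=5,interpolation=cv2.INTER_CUBIC))
E
```

```text
(no output)
```

View pics/sc1.png

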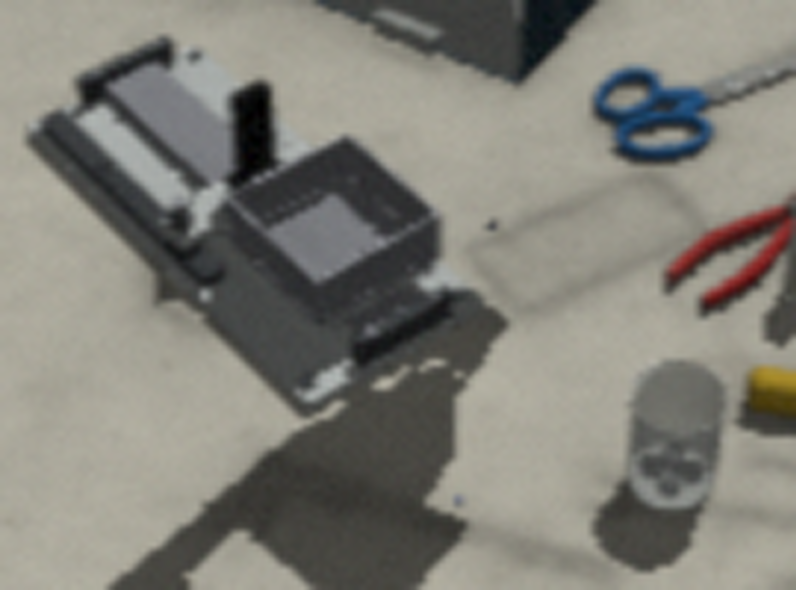

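View pics/sd1.png

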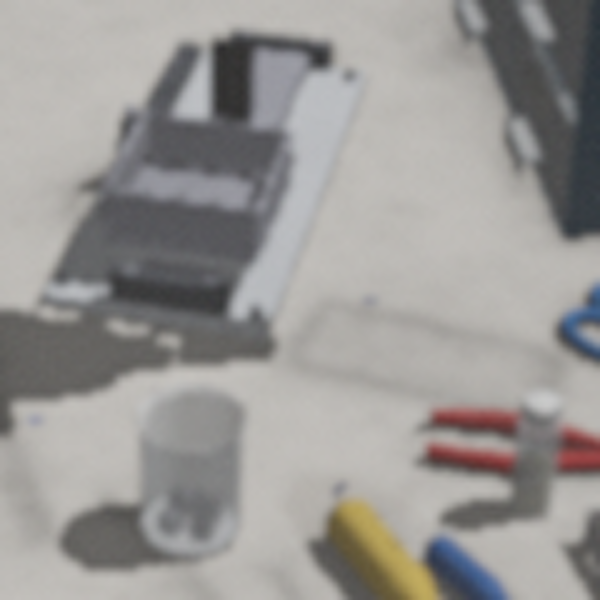

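Crop readings. Scene crop: tray rim corners (230,203), (347,140), (440,215), (322,312); grip top (252,92); beaker rim centre (680,397), foot (672,485). Side crop: beaker rim (194,420), foot (190,528); grip top (230,40).

```bash
python3 - <<'E'
from h import *
import pickle
np.set_printoptions(precision=4,suppress=True)
c=pickle.load(open("scene.pkl","rb"));s=pickle.load(open("side.pkl","rb"))
A=lambda x,y,z:world(c,175+(x+.5)/5.9-.5,145+(y+.5)/5.9-.5,z)[:2]
B=lambda x,y,z:world(s,225+(x+.5)/5-.5,140+(y+.5)/5-.5,z)[:2]
cor=np.array([A(*p,.068) for p in((230,203),(347,140),(440,215),(322,312))])
print("tray",cor,cor.mean(0),np.linalg.norm(np.roll(cor,-1,0)-cor,axis=1))
print("plate",[A(303,410,.01),A(30,135,.01)],[B(42,303,.01),B(268,343,.01),B(362,75,.01)])
print("grip",A(252,92,.102),B(230,40,.102))
print("beaker",A(680,397,.07),A(672,485,.0),B(194,420,.07),B(190,528,0))
print("vial",B(540,402,.068),"tape",world(c,153,210,.012),"petri",world(c,322,277,.01))
# depth cluster of the dark grip & tray: top points
f=192/np.tan(np.radians(c["vertical_fov"]/2))
for cam,k in((c,(145,245,175,310)),(s,(140,210,225,300))):
    P=np.array([world(cam,u,v) for v in range(k[0],k[1]) for u in range(k[2],k[3]) if cam["range_z"][v,u]>0])
    P=P[(P[:,0]<.85)&(P[:,1]>0)]
    g=P[(P[:,2]>.078)&(P[:,2]<.115)&(P[:,1]>.1)];t=P[(P[:,2]>.058)&(P[:,2]<.072)]
    print("depth grip",g.mean(0),np.ptp(g,axis=0),len(g),"tray",cv2.minAreaRect(t[:,:2].astype(np.float32)*1000))
E
```

```text
tray [[0.5193 0.1097]
 [0.6013 0.0868]
 [0.5804 0.0053]
 [0.4803 0.0146]] [0.5453 0.0541] [0.0852 0.0841 0.1006 0.1028]
plate [array([0.4567, 0.0125]), array([0.5414, 0.2915])] [array([0.4607, 0.0029]), array([ 0.5842, -0.0381]), array([0.6655, 0.2575])]
grip [0.5732 0.1336] [0.571 0.137]
beaker [ 0.5377 -0.1793] [ 0.5359 -0.1816] [ 0.5377 -0.1815] [ 0.5366 -0.1785]
vial [ 0.7048 -0.1688] tape [0.3315 0.2203 0.012 ] petri [ 0.423  -0.3603  0.01  ]
depth grip [0.5703 0.1341 0.0934] [0.0277 0.0185 0.0266] 52 tray ((639.4138793945312, 58.623287200927734), (131.73904418945312, 268.9703063964844), 77.19588470458984)
depth grip [0.5722 0.1304 0.0919] [0.0236 0.014  0.0277] 72 tray ((555.4708251953125, 73.01925659179688), (126.25279235839844, 90.91796112060547), 73.16313934326172)
```

```bash
cat >> h.py <<'E'
def st():
    s=get_state(); print(json.dumps({k:np.round(np.array(s[k]),4).tolist() for k in("time","joints","ee_pos","tcp_rot","ft_force","grip_width")}))
    open("log.jsonl","a").write(json.dumps({k:np.array(s[k]).tolist() for k in("joints","ee_pos","tcp_rot")})+"\n"); return s
def wworld(c,s,u,v,z):
    f=192/np.tan(np.radians(c["vertical_fov"]/2)); d=np.array([u-c["cx"],v-c["cy"]]); r=np.linalg.norm(d); a=r/f
    T=np.array(c["T_tool_cam"]); Rw=R.from_rotvec(s["tcp_rot"]).as_matrix()
    o=s["ee_pos"]+Rw@T[:3,3]; w=Rw@T[:3,:3]@np.array([*(np.sin(a)*d/max(r,1e-9)),np.cos(a)])
    return o+w*(z-o[2])/w[2]
E
python3 -c "from h import *;st()"
python3 -m pendant '[85,-0.23,0.3,0,0,0,0, 85,-0.23,0.3,0,0,0,0, 85,-0.23,0.3,0,0,0,0, 85,-0.23,0.3,0,0,0,0, 85,-0.23,0.3,0,0,0,0, 85,0,0,0,0,0,0,85,0,0,0,0,0,0]' 25
python3 - <<'E'
from h import *
import pickle
s=st();c=camera("wrist");pickle.dump((c,s),open("w1.pkl","wb"));print(c["vertical_fov"],c["cx"],c["cy"],c["T_tool_cam"])
cv2.imwrite("pics/w1.png",cv2.resize(c["image"],None,fx=1.5,fy=1.5,interpolation=cv2.INTER_CUBIC))
E
```

```text
{"time": 0.1, "joints": [-0.15, 0.2871, 1.578, 0.0, 1.2786, -0.15], "ee_pos": [0.6744, 0.0001, 0.2301], "tcp_rot": [-3.1412, 0.0001, 0.0034], "ft_force": [-0.1569, 0.5318, -0.3389], "grip_width": 0.0852}
time: 0.8
ee_pos: [0.5364, -0.1806, 0.231]
tcp_rot: [-3.141, 0.004, 0.0]
ft_force: [0.4, 0.4, 1.1]
grip_width: 0.0849
{"time": 0.8, "joints": [-0.5042, 0.0477, 1.8484, 0.0006, 1.246, -0.5021], "ee_pos": [0.5364, -0.1806, 0.231], "tcp_rot": [-3.1409, 0.0037, 0.0003], "ft_force": [0.3573, 0.3771, 1.0791], "grip_width": 0.0849}
65.70646984690485 253.93247625250916 191.5540454259585 [[ 9.99998951e-01  1.34566358e-03  5.36439049e-04  4.78628367e-04]
 [-1.44462660e-03  9.53900313e-01  3.00120154e-01 -7.59555506e-02]
 [-1.07848616e-04 -3.00120614e-01  9.53901256e-01 -1.41842565e-01]
 [ 0.00000000e+00  0.00000000e+00  0.00000000e+00  1.00000000e+00]]
```

View pics/w1.png

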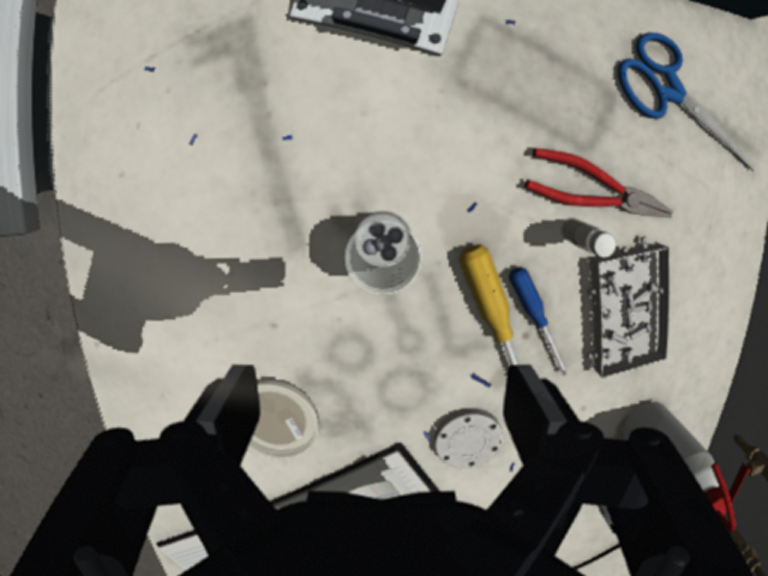

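Wrist view: beaker rim centre at about (385,254)/1.5, five balls inside, vial at (602,244), petri at (278,416). I will fit a small arm model from the joint readings so I can check that a pour pose is reachable.

```bash
cat > kin.py <<'E'
import numpy as np
from scipy.optimize import least_squares
from scipy.spatial.transform import Rotation as R
L1,L2,D,H,OFF=.444,.564,None,None,.101
LO=np.array([-2.77,-.9,.21,-1.53,.24,-2.84])+.05; HI=np.array([2.77,2.22,2.48,4.67,2.81,2.84])-.05
def fk(q,d,s4=1,HD=-.032):
    e=R.from_euler
    A=e('Z',q[0])*e('Y',q[1]); B=A*e('Y',q[2])
    W=B*e('Z',s4*q[3])*e('Y',q[4])*e('Z',q[5]+np.pi)
    p=e('Z',q[0]).apply([0,OFF,0])+[0,0,HD+d]+A.apply([0,0,L1])+B.apply([0,0,L2])+W.apply([0,0,d])
    return p,W
def ik(p,W,d,s4=1,seeds=()):
    best=None
    for q0 in seeds:
        f=lambda q:np.r_[(fk(q,d,s4)[0]-p)*5,(fk(q,d,s4)[1].inv()*W).as_rotvec()]
        r=least_squares(f,np.clip(q0,LO+1e-3,HI-1e-3),bounds=(LO,HI))
        if best is None or r.cost<best.cost: best=r
    return best.x,best.cost
E
python3 - <<'E'
from h import *
import pickle
from kin import *
np.set_printoptions(precision=3,suppress=True)
c,s=pickle.load(open("w1.pkl","rb"))
print("beaker rim",wworld(c,s,385/1.5,254/1.5,.07),"vial top",wworld(c,s,602/1.5,244/1.5,.068),"petri",wworld(c,s,278/1.5,416/1.5,.012))
sd=pickle.load(open("side.pkl","rb"))
for u,v in((490,45),(480,120),(485,90),(482,75),(440,185)): print("side",u,v,world(sd,u/1.5,v/1.5))
for l in open("log.jsonl"):
    g=json.loads(l); p,W=fk(g["joints"],.2); print(p,g["ee_pos"],W.as_rotvec())
E
```

```text
beaker rim [ 0.54  -0.175  0.07 ] vial top [ 0.705 -0.166  0.068] petri [ 0.436 -0.35   0.012]
side 490 45 [ 0.67  -0.061  0.482]
side 480 120 [ 0.668 -0.039  0.368]
side 485 90 [ 0.673 -0.034  0.411]
side 482 75 [ 0.663 -0.055  0.44 ]
side 440 185 [0.678 0.514 0.001]
[0.673 0.    0.23 ] [0.6743983125105418, 0.00011554402844267818, 0.23005650988423545] [-3.141  0.     0.003]
[ 0.535 -0.18   0.231] [0.5363741047911593, -0.18058072145662127, 0.23101218327094675] [-3.141  0.004  0.   ]
```

```bash
cat > srch.py <<'E'
from kin import *
np.set_printoptions(precision=2,suppress=True)
d=.255; up=np.array([0,0,1.]); bk=np.array([.539,-.177,.037]); tray=np.array([.55,.059,0])
def pose(phi,al,th,jaw,c):
    m=np.array([np.cos(phi),np.sin(phi),0]); a=th-al
    b=np.cos(a)*up+np.sin(a)*m; z=-b; n=jaw*np.cross(up,m); y=np.cross(z,n)
    return c+.019*z, R.from_matrix(np.c_[n,y,z])   # tcp ahead of grasp point
if __name__=="__main__":
  seeds=[np.array([-.5,.05,1.85,x,1.2,y]) for x in(0,-1.2,1.4,3) for y in(-1.5,0,1.5)]
  for s4 in(1,-1):
    for ph in range(-180,180,30):
      for al in(0,25):
        for jaw in(1,-1):
          phi=np.radians(ph);A=np.radians(al);m=np.array([np.cos(phi),np.sin(phi),0])
          q0,c0=ik(*pose(phi,A,0,jaw,bk),d,s4,seeds)
          if c0>1e-4: continue
          q=q0;ok=True;tr=[]
          for th in(30,60,85,108):
            f=th/108; c=bk*(1-f)+f*(tray+.045*-m+[0,0,.15]) ; c[2]=max(c[2],.15)
            q,cc=ik(*pose(phi,A,np.radians(th),jaw,c),d,s4,[q])
            tr.append(cc)
          if max(tr)<1e-3:
            p,W=pose(phi,A,np.radians(108),jaw,c); print(s4,ph,al,jaw,np.array(tr)*1e4,q0,q,"camup",-W.as_matrix()[2,1])
E
python3 srch.py
```

```text
1 -150 0 1 [0. 0. 0. 0.] [-0.5   0.31  1.98 -0.    0.85  0.55] [-0.34  0.49  2.34  2.33  1.68 -1.34] camup 0.9510565162951534
1 -150 25 1 [0. 0. 0. 0.] [-0.36  0.47  1.81 -0.36  1.17  0.88] [-0.36  0.18  2.41  2.13  1.12 -1.11] camup 0.992546151641322
1 -120 0 1 [0. 0. 0. 0.] [-0.5   0.31  1.98  0.    0.85  0.03] [-0.42  0.57  2.17  1.79  1.82 -1.16] camup 0.9510565162951534
1 -120 25 1 [0. 0. 0. 0.] [-0.32  0.4   1.92 -0.52  0.99  0.53] [-0.44  0.32  2.23  1.57  1.43 -0.97] camup 0.9925461516413221
1 -90 0 1 [0. 0. 0. 0.] [-0.5   0.31  1.98  0.    0.85 -0.5 ] [-0.4   0.68  1.95  1.38  2.04 -1.04] camup 0.9510565162951536
1 -90 0 -1 [0. 0. 0. 0.] [-0.5   0.31  1.98  0.    0.85  2.65] [-0.4   0.68  1.95  1.38  2.04  2.1 ] camup -0.9510565162951536
1 -90 25 1 [0. 0. 0. 0.] [-0.33  0.3   2.04 -0.63  0.75  0.13] [-0.41  0.47  1.99  1.17  1.73 -0.95] camup 0.9925461516413221
1 -60 0 1 [0. 0. 0. 0.] [-0.5   0.31  1.98 -0.    0.85 -1.02] [-0.31  0.78  1.74  1.02  2.29 -1.03] camup 0.9510565162951534
1 -60 0 -1 [0. 0. 0. 0.] [-0.5   0.31  1.98  0.    0.85  2.12] [-0.31  0.78  1.74  1.02  2.2
[... 4591 characters left out ...]
  0.31  1.98 -0.    0.85 -0.5 ] [0.24 0.72 1.86 1.54 1.96 0.98] camup -0.9510565162951536
-1 90 25 -1 [0. 0. 0. 0.] [-0.64  0.42  1.89 -0.38  1.14 -0.86] [0.26 0.53 1.89 1.3  1.64 0.88] camup -0.9925461516413221
-1 120 0 -1 [0. 0. 0. 0.] [-0.5   0.31  1.98  0.    0.85 -1.02] [0.24 0.61 2.08 1.96 1.73 1.14] camup -0.9510565162951534
-1 120 25 -1 [0. 0. 0. 0.] [-0.58  0.49  1.79 -0.2   1.27 -1.2 ] [0.25 0.38 2.13 1.72 1.31 0.94] camup -0.9925461516413221
-1 150 0 -1 [0. 0. 0. 0.] [-0.5   0.31  1.98  0.    0.85 -1.54] [0.12 0.52 2.28 2.54 1.61 1.37] camup -0.9510565162951534
-1 150 25 -1 [0. 0. 0. 0.] [-0.5   0.52  1.74 -0.01  1.32 -1.55] [0.13 0.23 2.35 2.35 1.02 1.18] camup -0.992546151641322
```

```bash
python3 -m pendant '[72,0.02,-0.03,0.35,0,0,0, 72,0,0,0.35,0,0,0, 72,0,0,0.35,0,0,0, 72,0,0,0.35,0,0,0, 72,0,0,0.25,0,0,0, 72,0,0,0.12,0,0,0,72,0,0,0,0,0,0,72,0,0,0,0,0,0]' 30
python3 -m pendant '[30,0,0,0,0,0,0, 30,0,0,0,0,0,0,30,0,0,0,0,0,0,30,0,0,0,0,0,0,30,0,0,0,0,0,0,30,0,0,0,0,0,0,30,0,0,0,0,0,0,30,0,0,0,0,0,0]' 30
python3 - <<'E'
from h import *
st();c=camera("side")
cv2.imwrite("pics/g1.png",cv2.resize(c["image"][150:280,200:360],None,fx=4,fy=4,interpolation=cv2.INTER_CUBIC))
E
```

```text
time: 1.65
ee_pos: [0.5408, -0.1763, 0.0201]
tcp_rot: [3.141, 0.002, 0.003]
ft_force: [0.5, -1.0, -0.9]
grip_width: 0.0721
time: 2.45
ee_pos: [0.5408, -0.1771, 0.0214]
tcp_rot: [3.14, -0.0, 0.005]
ft_force: [-1.5, 0.8, 6.1]
grip_width: 0.0519
{"time": 2.45, "joints": [-0.4948, 0.3205, 1.9633, 0.0004, 0.8541, -0.4948], "ee_pos": [0.5408, -0.1771, 0.0214], "tcp_rot": [3.1401, -0.0004, 0.0053], "ft_force": [-1.4643, 0.833, 6.1047], "grip_width": 0.0519}
```

View pics/g1.png

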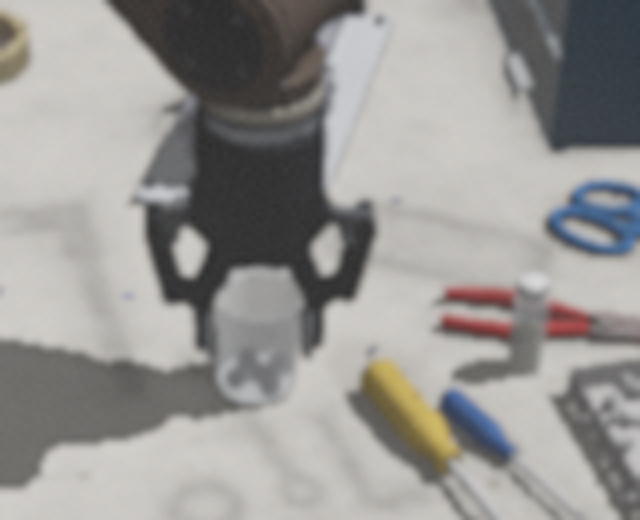

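The beaker is gripped at mid-height (51.9 mm). Next: lift and carry it.

```bash
python3 -m pendant '[30,0,0,-0.15,0,0,0, 30,0,0,-0.4,0,0,0,30,0,0,-0.4,0,0,0,30,0,0,-0.4,0,0,0,30,0,0,-0.25,0,0,0,30,0,-0.1,0,0,0,0,30,0,-0.2,0,0,0,0,30,0,-0.3,0,0,0,0]' 30
python3 -m pendant '[30,0.02,-0.35,0,0,0,0,30,0.02,-0.35,0,0,0,0,30,0.02,-0.35,0,0,0,0,30,0.02,-0.35,0,0,0,0,30,0,-0.3,0,0,0,0,30,0,-0.2,0,0,0,0,30,0,-0.05,0,0,0,0,30,0,0,0,0,0,0]' 30
python3 -m pendant '[30,0,0,0,0.2,0,0,30,0,0,0,0.25,0,0,30,0,0,0,0.25,0,0,30,0,0,0,0.25,0,0,30,0,0,0,0.25,0,0,30,0,0,0,0.25,0,0,30,0,0,0,0.25,0,0,30,0,0,0,0.15,0,0]' 30
python3 -c "from h import *;s=st();print(R.from_rotvec(s['tcp_rot']).as_matrix()[:,2],kw:=0)
import kin
print(kin.fk(s['joints'],.255,1)[0],kin.fk(s['joints'],.255,-1)[0])"
```

```text
time: 3.3
ee_pos: [0.5386, -0.1041, 0.2098]
tcp_rot: [-3.141, 0.004, 0.001]
ft_force: [1.0, 0.3, -1.6]
grip_width: 0.052
time: 4.1
ee_pos: [0.548, 0.1304, 0.2095]
tcp_rot: [3.141, 0.003, -0.003]
ft_force: [-0.1, -0.2, -0.8]
grip_width: 0.0518
time: 4.9
ee_pos: [0.5487, 0.1272, 0.2094]
tcp_rot: [-2.17, 0.005, -0.001]
ft_force: [-0.4, -0.1, -1.9]
grip_width: 0.0518
{"time": 4.9, "joints": [-0.3258, 0.1679, 1.9744, 0.904, 1.4858, -0.6406], "ee_pos": [0.5487, 0.1272, 0.2094], "tcp_rot": [-2.1703, 0.0054, -0.0006], "ft_force": [-0.4078, -0.0523, -1.9015], "grip_width": 0.0518}
[ 0.00247851  0.82561775 -0.56422441] 0
[0.55268495 0.1306204  0.2118244 ] [ 0.42486715 -0.24768615  0.2118244 ]
```

```bash
python3 -m pendant '[30,0,0.1,0.07,0,0,0,30,0,0.18,0.12,0,0,0,30,0,0.1,0.07,0,0,0,30,0,0,0,0.2,0,0,30,0,0,0,0.2,0,0,30,0,0,0,0.2,0,0,30,0,0,0,0.1,0,0,30,0,0,0,0,0,0]' 30
python3 - <<'E'
from h import *
s=st();c=camera("side");w=camera("wrist")
a=cv2.resize(c["image"][90:240,190:390],(800,600),interpolation=cv2.INTER_CUBIC)
cv2.imwrite("pics/p1.png",np.hstack([cv2.resize(c["image"][100:240,210:350],(400,400),interpolation=cv2.INTER_CUBIC),cv2.resize(w["image"][:,64:448],(400,400))]))
E
```

```text
time: 5.7
ee_pos: [0.5483, 0.1295, 0.1535]
tcp_rot: [-1.807, 0.003, 0.003]
ft_force: [-0.6, 0.1, -1.1]
grip_width: 0.0517
{"time": 5.7, "joints": [-0.3843, 0.4118, 1.9838, 1.1284, 1.6468, -0.8841], "ee_pos": [0.5483, 0.1295, 0.1535], "tcp_rot": [-1.807, 0.0031, 0.0033], "ft_force": [-0.6102, 0.1442, -1.1165], "grip_width": 0.0517}
```

View pics/p1.png

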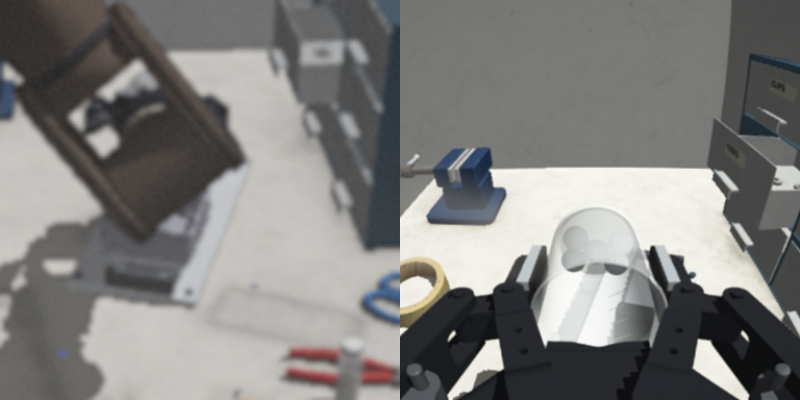

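The beaker is held firmly at about 76° of tilt, with the balls still at its bottom. Next: pour slowly.

```bash
python3 -m pendant '[30,0,0,0,0.1,0,0,30,0,0,0,0.1,0,0,30,0,0,0,0.1,0,0,30,0,0,0,0.1,0,0,30,0,0,0,0.08,0,0,30,0,0,0,0.06,0,0,30,0,0,0,0.05,0,0,30,0,0,0,0.05,0,0]' 30
python3 -m pendant '[30,0,0,0,0.05,0,0,30,0,0,0,0.05,0,0,30,0,0,0,0.05,0,0,30,0,0,0,0.05,0,0,30,0,0,0,0.05,0,0,30,0,0,0,0.05,0,0,30,0,0,0,0.05,0,0,30,0,0,0,0.05,0,0]' 30
python3 -m pendant '[30,0,0,0,0,0,0,30,0,0,0,0,0,0,30,0,0,0,0,0,0,30,0,0,0,0,0,0,30,0,0,0,0,0,0]' 30
python3 - <<'E'
from h import *
s=st();c=camera("scene");w=camera("wrist")
cv2.imwrite("pics/p2.png",np.hstack([cv2.resize(c["image"][130:250,160:280],(400,400),interpolation=cv2.INTER_CUBIC),cv2.resize(w["image"][:,64:448],(400,400))]))
E
```

```text
time: 6.6
ee_pos: [0.5492, 0.1295, 0.156]
tcp_rot: [-1.47, -0.001, -0.0]
ft_force: [0.9, -1.5, -0.9]
grip_width: 0.0518
time: 7.4
ee_pos: [0.549, 0.1295, 0.1557]
tcp_rot: [-1.26, -0.0, -0.0]
ft_force: [1.0, -0.0, -0.7]
grip_width: 0.0514
time: 7.9
ee_pos: [0.5491, 0.1294, 0.1559]
tcp_rot: [-1.262, -0.0, -0.0]
ft_force: [-0.4, -0.8, 0.3]
grip_width: 0.0519
{"time": 7.9, "joints": [-0.3757, 0.6808, 1.9308, 1.4053, 2.0251, -1.0206], "ee_pos": [0.5491, 0.1294, 0.1559], "tcp_rot": [-1.2621, -0.0004, -0.0004], "ft_force": [-0.3663, -0.7589, 0.2552], "grip_width": 0.0519}
```

View pics/p2.png

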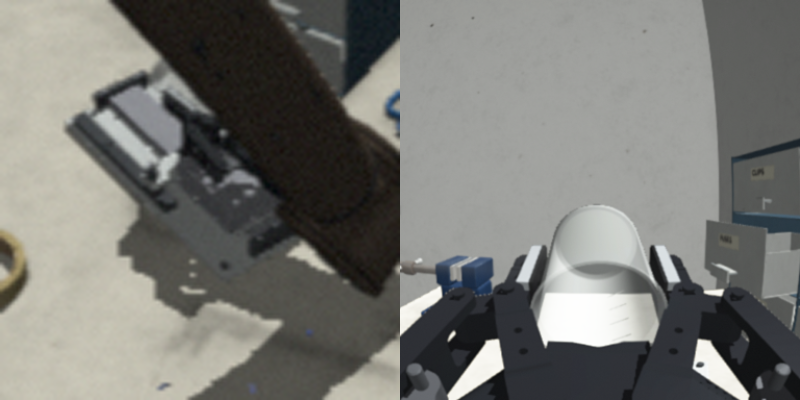

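The beaker is empty at about 108°. Next: raise it, turn it upright and check the tray.

```bash
python3 -m pendant '[30,0,-0.24,0.08,0,0,0,30,0,-0.24,0.08,0,0,0,30,0,0,0,-0.28,0,0,30,0,0,0,-0.28,0,0,30,0,0,0,-0.28,0,0,30,0,0,0,-0.28,0,0,30,0,0,0,-0.28,0,0,30,0,0,0,-0.28,0,0]' 30
python3 -m pendant '[30,0,0,0,-0.28,0,0,30,0,0,0,-0.28,0,0,30,0,0,0,-0.28,0,0,30,0,0,0,-0.28,0,0,30,0,0,0,-0.28,0,0,30,0,0,0,-0.28,0,0,30,0,0,0,-0.23,0,0,30,0,0,0,0,0,0]' 30
python3 -m pendant '[30,0,0.2,0,0,0,0,30,0,0.35,0,0,0,0,30,0,0.38,0,0,0,0,30,0,0.38,0,0,0,0,30,0,0.38,0,0,0,0,30,0,0.38,0,0,0,0,30,0,0.2,0,0,0,0,30,0,0,0,0,0,0]' 30
python3 - <<'E'
from h import *
import pickle
s=st();c=camera("scene");pickle.dump(c,open("scene2.pkl","wb"));w=camera("wrist");d=camera("side")
cv2.imwrite("pics/p3.png",np.hstack([cv2.resize(c["image"][145:225,175:255],(400,400),interpolation=cv2.INTER_CUBIC),cv2.resize(d["image"][130:240,210:320],(400,400),interpolation=cv2.INTER_CUBIC)]))
E
```

```text
time: 8.8
ee_pos: [0.549, 0.1296, 0.2168]
tcp_rot: [-2.148, 0.001, -0.002]
ft_force: [-0.4, 0.4, -1.1]
grip_width: 0.0524
time: 9.6
ee_pos: [0.5484, 0.1327, 0.2167]
tcp_rot: [-3.141, -0.006, 0.0]
ft_force: [0.0, 1.4, -0.1]
grip_width: 0.0518
time: 10.4
ee_pos: [0.5481, -0.1457, 0.2158]
tcp_rot: [-3.139, 0.009, 0.001]
ft_force: [0.0, -0.2, -0.3]
grip_width: 0.052
{"time": 10.4, "joints": [-0.4396, 0.0638, 1.8601, 0.0019, 1.2189, -0.4345], "ee_pos": [0.5481, -0.1457, 0.2158], "tcp_rot": [-3.1394, 0.009, 0.0006], "ft_force": [0.0424, -0.2115, -0.2817], "grip_width": 0.052}
```

View pics/p3.png

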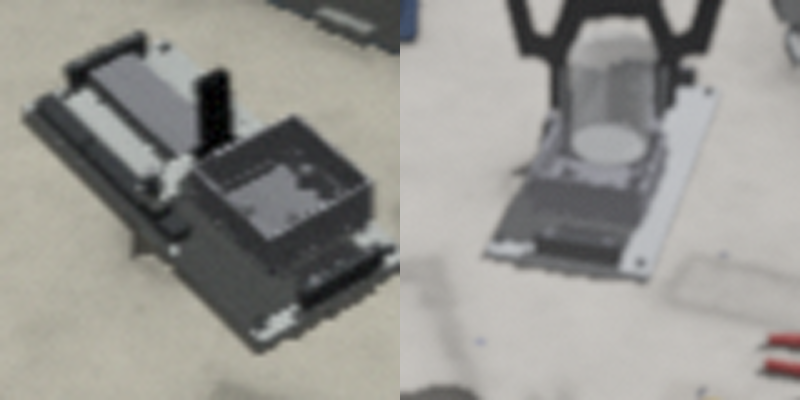

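```bash
python3 -m pendant '[30,-0.05,0.2,0.1,0,0,0,30,0,0.06,0.35,0,0,0,30,0,0,0.35,0,0,0,30,0,0,0.35,0,0,0,30,0,0,0.25,0,0,0,30,0,0,0.12,0,0,0,30,0,0,0.06,0,0,0,30,0,0,0.02,0,0,0]' 30
python3 -m pendant '[30,0,0,0.01,0,0,0,30,0,0,0,0,0,0]' 30
```

```text
time: 11.35
ee_pos: [0.5436, -0.1729, 0.0248]
tcp_rot: [3.142, 0.001, 0.001]
ft_force: [0.0, -0.5, 0.6]
grip_width: 0.0522
time: 11.55
ee_pos: [0.5442, -0.1738, 0.0248]
tcp_rot: [3.14, 0.0, 0.004]
ft_force: [-0.0, -0.1, -0.5]
grip_width: 0.052
```

```bash
python3 -m pendant '[30,0,0,0.012,0,0,0,30,0,0,0,0,0,0]' 30; python3 -m pendant '[30,0,0,0.012,0,0,0,30,0,0,0,0,0,0]' 30;  python3 -m pendant '[30,0,0,0.01,0,0,0,30,0,0,0,0,0,0]' 30

```

```text
time: 11.75
ee_pos: [0.5434, -0.1735, 0.0225]
tcp_rot: [3.141, -0.0, 0.002]
ft_force: [0.1, 0.6, -1.5]
grip_width: 0.0517
time: 11.95
ee_pos: [0.5435, -0.1736, 0.0215]
tcp_rot: [3.141, 0.0, 0.001]
ft_force: [-1.5, 1.2, 4.6]
grip_width: 0.0521
time: 12.15
ee_pos: [0.5435, -0.1737, 0.0214]
tcp_rot: [3.141, 0.0, -0.001]
ft_force: [-5.2, 1.5, 11.9]
grip_width: 0.0523
```

```bash
python3 -m pendant '[30,0,0,-0.012,0,0,0,72,0,0,0,0,0,0,72,0,0,0,0,0,0,72,0,0,0,0,0,0,72,0,0,0,0,0,0,72,0,0,-0.1,0,0,0,72,0,0,-0.3,0,0,0,72,0,0,-0.4,0,0,0]' 30
python3 -m pendant '[72,0,0,-0.4,0,0,0,72,0,0,-0.4,0,0,0,72,0,-0.3,-0.4,0,0,0.26,72,0,-0.38,0,0,0,0.26,72,0,-0.38,0,0,0,0,72,0,-0.38,0,0,0,0,72,0,-0.2,0,0,0,0,72,0,0,0,0,0,0]' 30
python3 - <<'E'
from h import *
import pickle
s=st();w=camera("wrist");pickle.dump((w,s),open("w2.pkl","wb"))
cv2.imwrite("pics/w2.png",cv2.resize(w["image"],None,fx=1.5,fy=1.5,interpolation=cv2.INTER_CUBIC))
E
```

```text
time: 12.95
ee_pos: [0.5411, -0.1724, 0.1155]
tcp_rot: [-3.139, 0.0, 0.008]
ft_force: [0.5, -0.7, 0.4]
grip_width: 0.072
time: 13.75
ee_pos: [0.5804, 0.0158, 0.2535]
tcp_rot: [-3.113, 0.419, -0.002]
ft_force: [0.6, -0.7, 1.1]
grip_width: 0.0721
{"time": 13.75, "joints": [-0.1478, 0.0622, 1.7916, 0.0007, 1.2867, 0.1199], "ee_pos": [0.5804, 0.0158, 0.2535], "tcp_rot": [-3.1128, 0.4194, -0.0016], "ft_force": [0.6202, -0.7179, 1.1349], "grip_width": 0.0721}
```

View pics/w2.png

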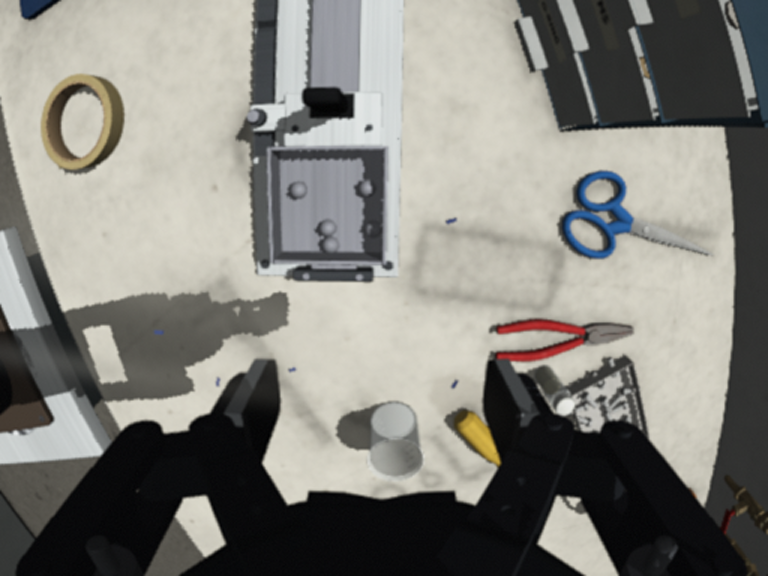

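All five balls are in the tray, at (297,189), (365,187), (327,228), (330,244) and (372,229). The beaker is standing at (396,440). The grip top is at (322,97).

```bash
python3 - <<'E'
from h import *
import pickle
np.set_printoptions(precision=4,suppress=True)
w,s=pickle.load(open("w2.pkl","rb"));f=lambda u,v,z:wworld(w,s,(u+.5)/1.5-.5,(v+.5)/1.5-.5,z)
g=f(322,98,.102);cs=[f(*p,.068) for p in((266,147),(388,147),(388,262),(270,262))]
print("grip",g,"tray",cs,np.mean(cs,0)); Rm=R.from_rotvec(s["tcp_rot"]).as_matrix()
for e in((0,1),(3,2)): d=cs[e[1]]-cs[e[0]]; print("shuttle yaw",np.degrees(np.arctan2(d[1],d[0])))
for e in((3,0),(2,1)): d=cs[e[1]]-cs[e[0]]; print(np.degrees(np.arctan2(-d[0],d[1])))
print("tool yaw",np.degrees(np.arctan2(Rm[1,0],Rm[0,0])))
y=np.array([np.sin(.2705),np.cos(.2705)])
G=np.array([.5718,.135]);print("alt grip from tray",np.mean(cs,0)[:2]+.078*y)
for G in((.5718,.135),g[:2]): print("move tool",Rm.T@(np.array([*G,.069])-s["ee_pos"]))
E
```

```text
grip [0.574 0.134 0.102] tray [array([0.521, 0.117, 0.068]), array([0.6071, 0.0911, 0.068 ]), array([0.5846, 0.008 , 0.068 ]), array([0.497 , 0.0323, 0.068 ])] [0.5524 0.0621 0.068 ]
shuttle yaw -16.730706253610116
shuttle yaw -15.542593389115853
-15.854809592922539
-15.108281854902401
tool yaw -15.348535286846957
alt grip from tray [0.5733 0.1373]
move tool [-0.04   -0.1125  0.1845]
move tool [-0.0376 -0.1122  0.1845]
```

```bash
python3 -m pendant '[50,-0.12,-0.3,0,0,0,0,50,-0.12,-0.38,0,0,0,0,50,-0.085,-0.265,0.1,0,0,0,50,0,0,0.38,0,0,0,50,0,0,0.38,0,0,0,50,0,0,0.38,0,0,0,50,0,0,0.3,0,0,0,50,0,0,0,0,0,0]' 60
python3 -m pendant '[15,0,0,0,0,0,0,15,0,0,0,0,0,0,15,0,0,0,0,0,0,15,0,0,0,0,0,0,15,0,0,0,0,0,0,15,0,0,0,0,0,0,15,0,0,0,0,0,0,15,0,0,0,0,0,0]' 60
python3 -c "from h import *;st()"
```

```text
time: 14.6
ee_pos: [0.5683, 0.1308, 0.0618]
tcp_rot: [3.109, -0.428, -0.02]
ft_force: [0.0, 0.2, 0.4]
grip_width: 0.0499
time: 15.4
ee_pos: [0.5718, 0.1334, 0.07]
tcp_rot: [-3.111, 0.427, 0.006]
ft_force: [-6.1, 1.9, 0.4]
grip_width: 0.0251
{"time": 15.4, "joints": [0.0556, 0.2814, 1.9031, 0.0025, 0.9605, 0.3273], "ee_pos": [0.5718, 0.1334, 0.07], "tcp_rot": [-3.111, 0.4275, 0.0059], "ft_force": [-6.1474, 1.9335, 0.4109], "grip_width": 0.0251}
```

```bash
cat > f.py <<'E'
from h import *
s=get_state(); y=np.array([np.sin(.27),np.cos(.27),0]); x=np.array([y[1],-y[0],0]); p=s["ee_pos"]-np.array([.5718,.1334,.07])
print("t %.2f along %.1f mm side %.1f  Fy %.1f Fx %.1f w %.1f"%(s["time"],p@y*1e3,p@x*1e3,s["ft_force"]@y,s["ft_force"]@x,s["grip_width"]*1e3))
E
python3 -m pendant '[15,0,-0.02,0,0,0,0,15,0,-0.04,0,0,0,0,15,0,-0.05,0,0,0,0,15,0,-0.05,0,0,0,0,15,0,-0.05,0,0,0,0,15,0,-0.04,0,0,0,0,15,0,-0.02,0,0,0,0,15,0,0,0,0,0,0]' 60 >/dev/null; python3 f.py
python3 -m pendant '[15,0,-0.02,0,0,0,0,15,0,-0.02,0,0,0,0,15,0,-0.02,0,0,0,0,15,0,-0.02,0,0,0,0]' 60 >/dev/null; python3 f.py
python3 -m pendant '[15,0,-0.02,0,0,0,0,15,0,-0.02,0,0,0,0]' 60 >/dev/null; python3 f.py
python3 - <<'E'
from h import *
c=camera("scene")
cv2.imwrite("pics/c1.png",cv2.resize(c["image"][125:235,160:300],None,fx=5,fy=5,interpolation=cv2.INTER_CUBIC))
E
```

```text
t 16.20 along 32.1 mm side 0.6  Fy -0.2 Fx -4.2 w 25.0
t 16.60 along 41.0 mm side 0.7  Fy -1.9 Fx -4.8 w 24.5
t 16.80 along 45.8 mm side 0.8  Fy -1.9 Fx -5.0 w 25.1
```

View pics/c1.png

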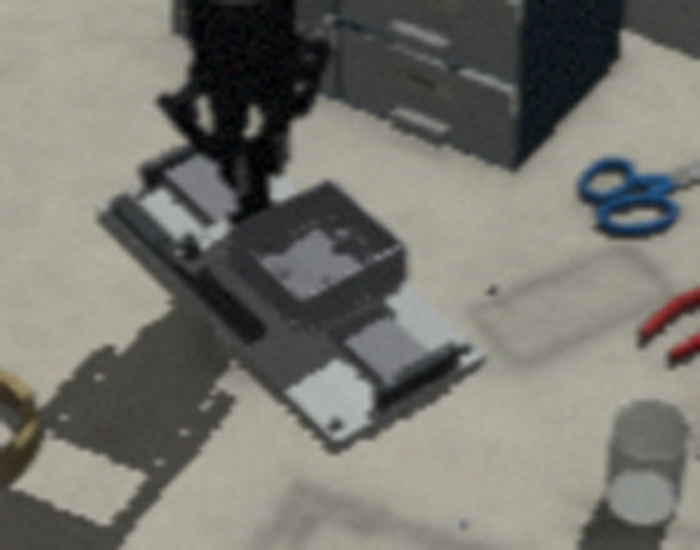

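The carriage follows the gripper, the beaker is upright and the balls are in the tray. Next: feel for the notch in small steps.

```bash
for i in 1 2 3 4 5 6 7 8 9 10; do python3 -m pendant '[15,0,-0.0125,0,0,0,0]' 60 >/dev/null; python3 f.py; done
```

```text
t 16.95 along 47.6 mm side 0.8  Fy -0.7 Fx -5.6 w 25.0
t 17.05 along 49.1 mm side 0.8  Fy -2.7 Fx -6.0 w 25.1
t 17.15 along 50.6 mm side 0.9  Fy -2.2 Fx -4.1 w 25.4
t 17.25 along 52.1 mm side 0.9  Fy -1.4 Fx -5.9 w 25.1
t 17.35 along 53.6 mm side 0.9  Fy -1.7 Fx -6.1 w 24.9
t 17.45 along 55.1 mm side 0.9  Fy -2.0 Fx -4.9 w 25.1
t 17.55 along 56.6 mm side 0.9  Fy -2.9 Fx -4.6 w 25.1
t 17.65 along 58.1 mm side 1.0  Fy -1.9 Fx -3.5 w 25.0
t 17.75 along 59.6 mm side 1.0  Fy -1.3 Fx -4.6 w 25.3
t 17.85 along 61.1 mm side 1.0  Fy -1.2 Fx -5.7 w 25.1
```

```bash
python3 -m pendant '[15,0,-0.0125,0,0,0,0]' >/dev/null; python3 f.py
python3 -m pendant '[15,0,-0.0125,0,0,0,0]' >/dev/null; python3 f.py
python3 -m pendant '[15,0,-0.0125,0,0,0,0]' >/dev/null; python3 f.py
python3 -m pendant '[15,0,-0.0125,0,0,0,0]' >/dev/null; python3 f.py
python3 -m pendant '[15,0,-0.0125,0,0,0,0]' >/dev/null; python3 f.py
python3 -m pendant '[15,0,-0.0125,0,0,0,0]' >/dev/null; python3 f.py
python3 -m pendant '[15,0,-0.0125,0,0,0,0]' >/dev/null; python3 f.py
python3 -m pendant '[15,0,-0.0125,0,0,0,0]' >/dev/null; python3 f.py
```

```text
t 17.95 along 62.6 mm side 1.0  Fy -2.1 Fx -3.6 w 24.9
t 18.05 along 64.1 mm side 1.0  Fy -2.0 Fx -5.1 w 24.8
t 18.15 along 65.6 mm side 1.0  Fy -1.4 Fx -5.4 w 25.2
t 18.25 along 67.1 mm side 1.1  Fy -1.0 Fx -5.8 w 25.5
t 18.35 along 68.6 mm side 1.1  Fy -2.6 Fx -3.3 w 24.9
t 18.45 along 70.1 mm side 1.1  Fy -2.2 Fx -4.5 w 25.1
t 18.55 along 71.7 mm side 1.2  Fy -1.5 Fx -4.6 w 24.8
t 18.65 along 73.2 mm side 1.2  Fy -1.4 Fx -5.8 w 24.7
```

```bash
python3 -m pendant '[15,0,-0.0125,0,0,0,0]' >/dev/null; python3 f.py
python3 -m pendant '[15,0,-0.0125,0,0,0,0]' >/dev/null; python3 f.py
python3 -m pendant '[15,0,-0.0125,0,0,0,0]' >/dev/null; python3 f.py
python3 -m pendant '[15,0,-0.0125,0,0,0,0]' >/dev/null; python3 f.py
python3 -m pendant '[15,0,-0.0125,0,0,0,0]' >/dev/null; python3 f.py
python3 -m pendant '[15,0,-0.0125,0,0,0,0]' >/dev/null; python3 f.py
python3 -m pendant '[15,0,-0.0125,0,0,0,0]' >/dev/null; python3 f.py
python3 -m pendant '[15,0,-0.0125,0,0,0,0]' >/dev/null; python3 f.py
```

```text
t 18.75 along 74.7 mm side 1.2  Fy -1.2 Fx -5.9 w 24.9
t 18.85 along 76.3 mm side 1.2  Fy -1.3 Fx -3.9 w 25.2
t 18.95 along 78.2 mm side 1.3  Fy 1.1 Fx -5.9 w 25.2
t 19.05 along 80.3 mm side 1.3  Fy 2.2 Fx -4.5 w 24.7
t 19.15 along 82.0 mm side 1.3  Fy -0.6 Fx -4.9 w 24.9
t 19.25 along 82.3 mm side 1.3  Fy -5.3 Fx -6.2 w 25.4
t 19.35 along 82.4 mm side 1.3  Fy -8.7 Fx -7.2 w 25.0
t 19.45 along 82.6 mm side 1.3  Fy -14.4 Fx -7.2 w 25.2
```

The detent dropped in: force went positive, the carriage jumped ahead and then held at about 82.3 mm as resistance climbed. I will take back the excess push.

```bash
python3 -m pendant '[15,0,0.0125,0,0,0,0,15,0,0.012,0,0,0,0]' >/dev/null; python3 f.py
python3 -m pendant '[15,0,0,0,0,0,0,15,0,0,0,0,0,0]' >/dev/null; python3 f.py
```

```text
t 19.65 along 82.2 mm side 1.3  Fy 0.7 Fx -5.2 w 24.8
t 19.85 along 82.2 mm side 1.4  Fy -3.6 Fx -6.0 w 25.3
```

```bash
python3 -m pendant '[15,0,0.012,0,0,0,0,15,0,0,0,0,0,0]' >/dev/null; python3 f.py
python3 -m pendant '[15,0,0.012,0,0,0,0,15,0,0,0,0,0,0]' >/dev/null; python3 f.py
python3 -m pendant '[15,0,-0.016,0,0,0,0,15,0,0,0,0,0,0,15,0,0,0,0,0,0,15,0,0,0,0,0,0]' >/dev/null; python3 f.py
python3 - <<'E'
from h import *
w=camera("wrist");c=camera("side")
cv2.imwrite("pics/e.png",np.hstack([cv2.resize(w["image"][:,64:448],(400,400)),cv2.resize(c["image"][110:270,200:360],(400,400),interpolation=cv2.INTER_CUBIC)]))
E
```

```text
t 20.05 along 82.0 mm side 1.3  Fy 2.0 Fx -5.6 w 25.3
t 20.25 along 81.8 mm side 1.4  Fy 6.4 Fx -4.3 w 24.9
t 20.65 along 82.1 mm side 1.3  Fy -0.4 Fx -5.7 w 25.4
```

View pics/e.png

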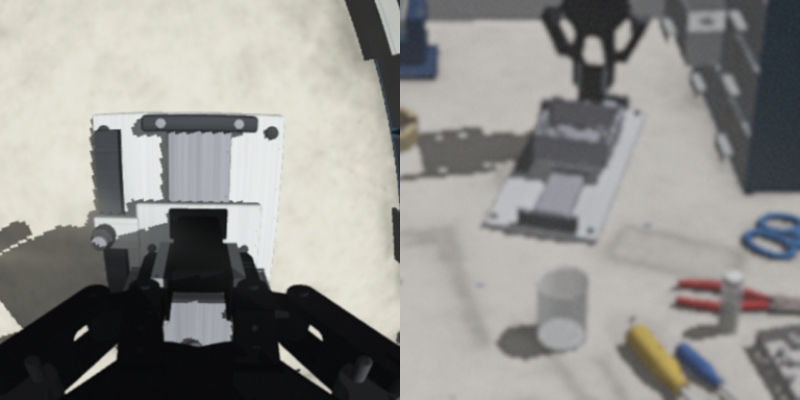

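The notch resists both ways, with the carriage at rest and the grip held. The beaker stands upright at about (562,310). Handing in.

```bash
python3 -c "
from h import *
st(); print(sign_off())"
```

```text
{"time": 20.75, "joints": [0.1815, 0.3662, 1.7923, 0.002, 0.9835, 0.4533], "ee_pos": [0.595, 0.2122, 0.0701], "tcp_rot": [-3.1109, 0.4272, 0.0015], "ft_force": [-6.194, 2.2852, 3.6537], "grip_width": 0.0252}
the job is handed in; nothing more can be done
None
```

I poured the five balls into the tray, stood the empty beaker upright, and slid the carriage into its detent notch. I handed in at 20.75 s still holding the grip; sign-off reports no verdict.

**Last checks:**
- **Balls:** a wrist picture taken after the pour showed all five in the tray. I did not count them again after sliding the carriage.
- **Beaker:** the final side picture shows it upright on the bench, let go.
- **Detent:** the carriage jumped ahead into the notch at about 82 mm from where I took hold of it. It then resisted both ways: about 14 N when pushed further on, and 6 N when pushed back, where it gave only about 0.4 mm. I left it with about 0 N along the rail.
- **Grip:** the fingers held the grip at 25 mm opening with a 60 N setting. A sideways load of about 6 N on the wrist stayed to the end.
- **Bystanders:** the petri dish, vial and tape roll were never touched. I only judged this from the pictures and did not measure it at the end.

**One deviation:** one stretch of the notch search (ten identical 1.5 mm steps) was run from a shell loop instead of being typed call by call. I typed the rest out individually.

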